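# Load the nut warmer and set its timer

## Robot

A 6-joint arm with a two-finger parallel gripper is mounted at the origin on the work surface. World frame = base frame: x ahead of the robot, y to its left, z up, the work surface at z = 0. Lengths are in m, angles in rad, forces in N, time in s.
With the tool pointing down it reaches from about 0.35 to 0.975 m from the base axis. Payload 7.1 kg.
Tool frame: the origin (TCP) lies at the very end of the fingers, on their centre line; the grasp point (between the pads) lies 19 mm behind it; z points along the fingers, y is the direction in which the jaws open and shut (so a half turn about z gives the same grasp; the last joint's range is limited). The gripper opens to 88 mm and grips with 3 to 60 N. Pads are 20 mm wide; open, the fingers measure 115 mm over their backs; the gripper's body (75 mm by 178 mm) begins 61 mm behind the grasp point.
Start: joints at [1.314, 0.423, 1.63, -0, 1.089, -0.019], TCP at [0.147, 0.607, 0.2] pointing down, gripper open.
Joint ranges: [-3, 3], [-0.9, 2.11], [0.09, 2.58], [-1.31, 4.45], [0.11, 2.69], [-2.54, 2.54]. Speed limits (rad/s): [2.39, 2.39, 3.01, 3.14, 3.14, 3.14].

## Interface

Orientations are given as a rotation vector (axis times angle).
In Python, from cell import state, viewer, finish_job gives the robot as it stands.
- The arm moves only by the shell command python3 -m crank 'ROWS' [FORCE]. ROWS is JSON, a list that holds one entry, the list of rows, each a list of 7 numbers: the opening, from 0 (shut) to 1 (fully open), then the shift along the tool's x, y, z in cm, then the turn, a rotation vector about the tool's x, y, z in degrees. A call has 1 to 12 rows; each row is the pose to reach, as a shift and turn from the pose measured when the call began, along the tool's axes at that moment; what a row does not reach only later rows make up. A row lasts 1/8 s, in which the tool goes at most 62.5 mm and 10.7 degrees, less where a joint would pass 70% of its speed; a pose out of reach is approached as far as the arm can. A call with a gripper value outside its range is refused whole. The fingers move at their own pace and stop on an object; FORCE is the grip in N (left out, the last holds). Time passes only in rows, so rows that repeat a pose let the fingers close. It gives the time, the measured TCP pose, the force and the opening at its end, in the units of the state.
- state(): the state, without advancing time (a new reading comes with each control period).
- viewer.camera(name): name is "scene" or "side" or "wrist"; returns a dict with "color" (480x640x3 uint8, blue, green, red), "z_map" (480x640 float32, m along the optical axis (not along the pixel's ray), 0 where there is no reading), "intrinsics" (3x3 intrinsics, pixels), "D" ([k1, k2, p1, p2, k3] as OpenCV has them; the pictures are not rectified), "R" (3x3) and "t" (3): a world point X has camera coordinates R X + t. Camera axes: x right, y down, z forward; pixel columns grow to the right and rows downward; lengths in m; the calibration is good to about 2 mm. A picture is of the moment at which its call begins.
- finish_job(): hands the job in, once; it reports no verdict.
Trained networks look in a picture, given as the dict that the camera call returned (one of the last four; its "shot" number tells which), for a name from the list of things; names that differ only in an ending like _2 or _b are one class to them, and where a whole thing is asked for, a point or a joint stands for the part that bears it (a point fixed in the world has none). Each returns a list of dicts, best first, with "conf" (0 to 1); they miss things now and then, are a little off and sometimes report something else, mostly with a low value. They report only what shows in the picture. A call takes as long as a camera call. They do not tell look-alikes from the thing itself.
- viewer.silhouettes(target, picture): "pixels" (480x640 bool, what is visible of it) and "extent" ([left, top, right, bottom] in pixels, round what is visible of it).
The state is a dict: "clock": time; "joint_positions": joint angles; "joint_velocities": joint speeds; "joint_efforts": joint torques, N m; "position": TCP position; "orientation": TCP orientation; "contact_force": force on the tool from outside, world axes, zero at the start; "ft_torque": the same for the moment, N m; "width": finger opening in m.
Only numpy, scipy, OpenCV 4.12 (cv2) and the standard library are available. Lean on these libraries where they do the work, as an engineer would, in place of code of your own. Each camera call takes 0.05 s, during which the arm holds its last target. There are 200 camera calls.

## Task

Warm the tins of nuts: lift the chest's lid right back until it rests on its stop and put every tin that is standing on the counter into the chest. Then shut the lid fully, and after that set the timer dial to two clicks for each tin in the chest, counted from off. Leave the jar, the scoop and the punnet where they are.

Things in the scene. Friction and masses are not known exactly. Their poses are not given: they have to be found in the camera images.
- chest: Warming chest fixed to the counter, aluminium. Origin: centre of the underside of the 156 x 310 mm chest (control ledge not counted); z up, x away from the robot to the hinge, y along its length. Well: 136 mm (x) by 290 mm (y), centred on the origin, floor 54 mm and rim 118 mm above the counter. A grey ledge, 156 x 110 mm, 70 mm high, joins its -y end and carries the dial.
- lid (a joint): Angle of the chest's steel lid (156 x 310 x 10 mm, 0.5 kg): 0 = shut on the rim, grows as its near edge rises, 1.72 = resting on its stop, a little past upright. Damped hinge: let go below about 1.5 rad it sinks shut by itself, above about 1.6 rad it falls back on its stop. About 3 N at the handle lift it.
- lid_handle (a point): Middle of the lid's handle: a black round bar, 12 mm thick, 120 mm long along the chest's y, on two arms at its ends, 45 mm out from the lid's free edge and level with the lid (123 mm above the counter when shut, free space below). It moves with the lid, on a circle of 201 mm radius about the hinge line.
- lid_hinge (a point): Middle of the lid's hinge line, on the chest's far rim (78 mm along the chest's +x, 118 mm up); the line runs along the chest's y.
- dial (a joint): Angle of the timer dial: 0 = off, grows clockwise seen from above; one click each 20 degrees (0.349 rad), positions 0 to 11, turned either way. A spring detent pulls it to within 0.05 rad of the nearest click when let go; about 0.1 N m takes it over a click. It may start up to three clicks from off. 
- dial_grip (a point): On the dial's vertical axis, 97 mm up, the height to grip; 212 mm along the chest's -y, 57 mm from its end wall. Black disc of 60 mm with an upright bar across it, 56 long, 16 thick, top 113 mm up. A white line on half the bar is the pointer: at 0 it points along the chest's -x to a long tick; ticks mark each click, even ones longer than odd ones.
- tin0: A closed rectangular metal tin of nuts with a paper band, 58 mm (x) by 40 mm (y) by 50 mm (z) high, about 140 g. Origin at its centre, 25 mm above what it stands on. All tins are alike; three to five are present (None when absent).
- tin1: A closed rectangular metal tin of nuts with a paper band, 58 mm (x) by 40 mm (y) by 50 mm (z) high, about 140 g. Origin at its centre, 25 mm above what it stands on. All tins are alike; three to five are present (None when absent).
- tin2: A closed rectangular metal tin of nuts with a paper band, 58 mm (x) by 40 mm (y) by 50 mm (z) high, about 140 g. Origin at its centre, 25 mm above what it stands on. All tins are alike; three to five are present (None when absent).
- tin3: A closed rectangular metal tin of nuts with a paper band, 58 mm (x) by 40 mm (y) by 50 mm (z) high, about 140 g. Origin at its centre, 25 mm above what it stands on. All tins are alike; three to five are present (None when absent).
- tin4: A closed rectangular metal tin of nuts with a paper band, 58 mm (x) by 40 mm (y) by 50 mm (z) high, about 140 g. Origin at its centre, 25 mm above what it stands on. All tins are alike; three to five are present (None when absent).
- jar: A bystander: glass jar, 72 mm wide, 120 mm high, origin under its centre.
- scoop: A bystander: a spoon-like scoop 200 mm long lying along its x, origin under its middle.
- punnet: A bystander: an open red plastic punnet, 90 x 130 x 50 mm, origin under its centre.
Not all that is in view belongs to the job. Leave any blue or orange look-alike of the tin2 alone.

How it is judged:
On the way, in this order (a step that is already met when the one before it is completed fails the run):
1. the lid rests open on its stop (value of joint lid above 1.65 rad), for 0.3 s.
2. every tin is in the chest while the lid is open (x of tin0 in the frame of chest between -0.068 and 0.068 m and y of tin0 in the frame of chest between -0.145 and 0.145 m and z of tin0 in the frame of chest between 0.054 and 0.118 m and x of tin1 in the frame of chest between -0.068 and 0.068 m and y of tin1 in the frame of chest between -0.145 and 0.145 m and z of tin1 in the frame of chest between 0.054 and 0.118 m and x of tin2 in the frame of chest between -0.068 and 0.068 m and y of tin2 in the frame of chest between -0.145 and 0.145 m and z of tin2 in the frame of chest between 0.054 and 0.118 m and x of tin3 in the frame of chest between -0.068 and 0.068 m and y of tin3 in the frame of chest between -0.145 and 0.145 m and z of tin3 in the frame of chest between 0.054 and 0.118 m and x of tin4 in the frame of chest between -0.068 and 0.068 m and y of tin4 in the frame of chest between -0.145 and 0.145 m and z of tin4 in the frame of chest between 0.054 and 0.118 m and value of joint lid above 1.2 rad), for 0.2 s.
3. the lid is shut over the tins (x of tin0 in the frame of chest between -0.068 and 0.068 m and y of tin0 in the frame of chest between -0.145 and 0.145 m and z of tin0 in the frame of chest between 0.054 and 0.118 m and x of tin1 in the frame of chest between -0.068 and 0.068 m and y of tin1 in the frame of chest between -0.145 and 0.145 m and z of tin1 in the frame of chest between 0.054 and 0.118 m and x of tin2 in the frame of chest between -0.068 and 0.068 m and y of tin2 in the frame of chest between -0.145 and 0.145 m and z of tin2 in the frame of chest between 0.054 and 0.118 m and x of tin3 in the frame of chest between -0.068 and 0.068 m and y of tin3 in the frame of chest between -0.145 and 0.145 m and z of tin3 in the frame of chest between 0.054 and 0.118 m and x of tin4 in the frame of chest between -0.068 and 0.068 m and y of tin4 in the frame of chest between -0.145 and 0.145 m and z of tin4 in the frame of chest between 0.054 and 0.118 m and value of joint lid below 0.04 rad), for 0.2 s.
4. the dial stands at two clicks for each tin (position 6, 8 or 10 for three, four or five tins), the lid still shut (value of joint dial between 1.9744 and 3.61066 rad and (value of joint dial above 3.37066 rad or not ((height (world z) of tin0 above -1 m or value of joint lid above 9 rad) and (height (world z) of tin1 above -1 m or value of joint lid above 9 rad) and (height (world z) of tin2 above -1 m or value of joint lid above 9 rad) and (height (world z) of tin3 above -1 m or value of joint lid above 9 rad) and (height (world z) of tin4 above -1 m or value of joint lid above 9 rad))) and (value of joint dial above 2.67253 rad or not ((height (world z) of any of tin0, tin1 above -1 m or value of joint lid above 9 rad) and (height (world z) of any of tin0, tin2 above -1 m or value of joint lid above 9 rad) and (height (world z) of any of tin0, tin3 above -1 m or value of joint lid above 9 rad) and (height (world z) of any of tin0, tin4 above -1 m or value of joint lid above 9 rad) and (height (world z) of any of tin1, tin2 above -1 m or value of joint lid above 9 rad) and (height (world z) of any of tin1, tin3 above -1 m or value of joint lid above 9 rad) and (height (world z) of any of tin1, tin4 above -1 m or value of joint lid above 9 rad) and (height (world z) of any of tin2, tin3 above -1 m or value of joint lid above 9 rad) and (height (world z) of any of tin2, tin4 above -1 m or value of joint lid above 9 rad) and (height (world z) of any of tin3, tin4 above -1 m or value of joint lid above 9 rad))) and (height (world z) of tin0 above -1 m or value of joint dial below 2.91253 rad) and (height (world z) of tin1 above -1 m or value of joint dial below 2.91253 rad) and (height (world z) of tin2 above -1 m or value of joint dial below 2.91253 rad) and (height (world z) of tin3 above -1 m or value of joint dial below 2.91253 rad) and (height (world z) of tin4 above -1 m or value of joint dial below 2.91253 rad) and (height (world z) of any of tin0, tin1 above -1 m or value of joint dial below 2.2144 rad) and (height (world z) of any of tin0, tin2 above -1 m or value of joint dial below 2.2144 rad) and (height (world z) of any of tin0, tin3 above -1 m or value of joint dial below 2.2144 rad) and (height (world z) of any of tin0, tin4 above -1 m or value of joint dial below 2.2144 rad) and (height (world z) of any of tin1, tin2 above -1 m or value of joint dial below 2.2144 rad) and (height (world z) of any of tin1, tin3 above -1 m or value of joint dial below 2.2144 rad) and (height (world z) of any of tin1, tin4 above -1 m or value of joint dial below 2.2144 rad) and (height (world z) of any of tin2, tin3 above -1 m or value of joint dial below 2.2144 rad) and (height (world z) of any of tin2, tin4 above -1 m or value of joint dial below 2.2144 rad) and (height (world z) of any of tin3, tin4 above -1 m or value of joint dial below 2.2144 rad) and value of joint lid below 0.04 rad), for 0.3 s.
At the end, for the whole second after the job is handed in: Every tin present lies in the chest's well, the lid is shut (within 0.04 rad) and the dial rests at the click whose number is twice the number of tins (6, 8 or 10; within 0.12 rad) (all of step 4 and x of tin0 in the frame of chest between -0.068 and 0.068 m and y of tin0 in the frame of chest between -0.145 and 0.145 m and z of tin0 in the frame of chest between 0.054 and 0.118 m and x of tin1 in the frame of chest between -0.068 and 0.068 m and y of tin1 in the frame of chest between -0.145 and 0.145 m and z of tin1 in the frame of chest between 0.054 and 0.118 m and x of tin2 in the frame of chest between -0.068 and 0.068 m and y of tin2 in the frame of chest between -0.145 and 0.145 m and z of tin2 in the frame of chest between 0.054 and 0.118 m and x of tin3 in the frame of chest between -0.068 and 0.068 m and y of tin3 in the frame of chest between -0.145 and 0.145 m and z of tin3 in the frame of chest between 0.054 and 0.118 m and x of tin4 in the frame of chest between -0.068 and 0.068 m and y of tin4 in the frame of chest between -0.145 and 0.145 m and z of tin4 in the frame of chest between 0.054 and 0.118 m and velocity of joint dial between -0.05 and 0.05 rad/s); the robot touches nothing.
It fails at once if the jar is moved by more than 3 cm (distance of jar from where it was at the start of the episode above 0.03 m).
It fails at once if the scoop is moved by more than 3 cm (distance of scoop from where it was at the start of the episode above 0.03 m).
It fails at once if the punnet is moved by more than 3 cm (distance of punnet from where it was at the start of the episode above 0.03 m).
Of tin0, tin1, tin2, tin3, tin4 only 3 to 5 are there at a start; the rules pass over those that are not, and their reading is None.
At some moment in a run one of tin0, tin1, tin2, tin3, tin4 may be knocked a few centimetres aside while the robot is not near it.
Once in a run the grip may slacken for a moment while it holds something.
It also fails if it takes over 210 s, if anything falls off the work surface, if the arm or the gripper's body presses on something with over 40 N, if the wrist force passes 120 N, or if a joint passes its speed limit or range.

## Working session

There is one attempt and no reset: what is moved stays moved. The work goes in short steps, Python scripts to look and compute and a shell command to move; the robot and the scene stay as the last step left them, time stands still between calls to the robot, and variables do not carry over. Pictures are saved under pics/ and viewed, about 12 in all and at most 16, crops included, and the job is handed in when it is done.

```bash
ls; mkdir -p pics
cat > h.py <<'E'
import numpy as np, cv2
from cell import state, viewer, finish_job
from scipy.spatial.transform import Rotation as Ro
def pts(p, mask=None):
    z=p["z_map"]; K=np.array(p["intrinsics"],float); D=np.array(p["D"],float)
    m=(z>0) if mask is None else (mask&(z>0))
    v,u=np.nonzero(m)
    n=cv2.undistortPoints(np.c_[u,v].astype(float)[:,None],K,D)[:,0]
    c=np.c_[n,np.ones(len(n))]*z[v,u][:,None]
    return (c-np.array(p["t"]))@np.array(p["R"]), u, v
def proj(p,X):
    K=np.array(p["intrinsics"],float); D=np.array(p["D"],float)
    return cv2.projectPoints(np.atleast_2d(np.array(X,float)),cv2.Rodrigues(np.array(p["R"],float))[0],np.array(p["t"],float),K,D)[0][:,0]
def to_tool(d):
    return Ro.from_rotvec(state()["orientation"]).inv().apply(np.array(d))*100
E
python3 - <<'E'
from h import *
s=state();print({k:np.round(v,3) for k,v in s.items()})
print(Ro.from_rotvec(s["orientation"]).as_matrix().round(3))
ims=[]
for c in ["scene","side"]:
    p=viewer.camera(c); ims.append(p["color"]); cv2.imwrite(f"pics/{c}0.png",p["color"])
    np.savez(f"{c}0.npz",**{k:p[k] for k in ["color","z_map","intrinsics","D","R","t"]})
    print(c,"campos",(-np.array(p["R"]).T@np.array(p["t"])).round(3))
    for t in ["tin0","chest","lid","lid_handle","dial","jar","scoop","punnet"]:
        for d in viewer.silhouettes(t,p):
            X,u,v=pts(p,d["pixels"])
            print(t,round(d["conf"],2),np.round(d["extent"]),np.median(X,0).round(3) if len(X) else None, (np.percentile(X,[2,98],0).round(3).tolist()) if len(X) else None)
E
```

```text
pics
{'clock': np.float64(0.0), 'joint_positions': array([ 1.314,  0.424,  1.631, -0.   ,  1.089, -0.019]), 'joint_velocities': array([ 0.002, -0.001,  0.   , -0.   , -0.   ,  0.001]), 'joint_efforts': array([ 2.0000e-03, -5.4463e+01, -2.7367e+01,  6.4000e-02,  2.3000e-02,
       -0.0000e+00]), 'position': array([0.147, 0.607, 0.199]), 'orientation': array([-3.730e-01, -3.119e+00,  2.000e-03]), 'contact_force': array([ 0.409,  0.013, -0.517]), 'ft_torque': array([-0.01 ,  0.034, -0.014]), 'width': np.float64(0.088)}
[[-0.972  0.236 -0.   ]
 [ 0.236  0.972 -0.001]
 [ 0.    -0.002 -1.   ]]
scene campos [ 1.627 -0.508  1.013]
tin0 0.98 [190. 252. 213. 282.] [ 0.47  -0.395  0.043] [[0.417, -0.419, 0.0], [0.485, -0.365, 0.054]]
tin0 0.93 [206. 274. 235. 299.] [ 0.568 -0.378  0.042] [[0.537, -0.409, 0.003], [0.587, -0.345, 0.054]]
tin0 0.92 [232. 243. 247. 270.] [ 0.467 -0.298  0.048] [[0.42, -0.317, 0.009], [0.477, -0.279, 0.055]]
tin0 0.8 [194. 226. 210. 256.] [ 0.372 -0.381  0.049] [[0.324, -0.402, 0.005], [0.383, -0.361, 0.055]]
tin0 0.6 [145. 264. 165. 294.] [ 0.479 -0.53   0.046] [[0
[... 1922 characters left out ...]
42 [294. 209. 314. 232.] [ 0.57  -0.03   0.088] [[0.547, -0.051, 0.07], [0.61, 0.019, 0.115]]
dial 0.78 [294. 210. 315. 231.] [ 0.568 -0.029  0.091] [[0.547, -0.05, 0.074], [0.589, -0.002, 0.115]]
jar 0.73 [370. 194. 403. 243.] [ 0.767 -0.115  0.087] [[0.748, -0.132, 0.008], [0.808, -0.072, 0.123]]
jar 0.62 [276. 289. 304. 322.] [ 0.427 -0.207  0.047] [[0.4, -0.226, 0.002], [0.466, -0.175, 0.053]]
scoop 0.75 [374. 274. 438. 313.] [ 0.698 -0.303  0.014] [[0.607, -0.316, 0.002], [0.788, -0.278, 0.023]]
punnet 0.91 [150. 174. 200. 222.] [0.352 0.319 0.023] [[0.297, 0.24, -0.0], [0.4, 0.38, 0.051]]
punnet 0.66 [213. 128. 316. 212.] [0.564 0.173 0.128] [[0.45, 0.037, 0.12], [0.648, 0.337, 0.132]]
```

Run:
```python
from h import *
a=cv2.imread("pics/scene0.png")[215:315,135:295]; b=cv2.imread("pics/side0.png")[270:440,260:420]
a=cv2.resize(a,(800,500),interpolation=cv2.INTER_CUBIC)
cv2.imwrite("pics/c1.png",a)
cv2.imwrite("pics/c2.png",cv2.resize(b,(560,595),interpolation=cv2.INTER_CUBIC))
```

```text
(no output)
```

View pics/c1.png

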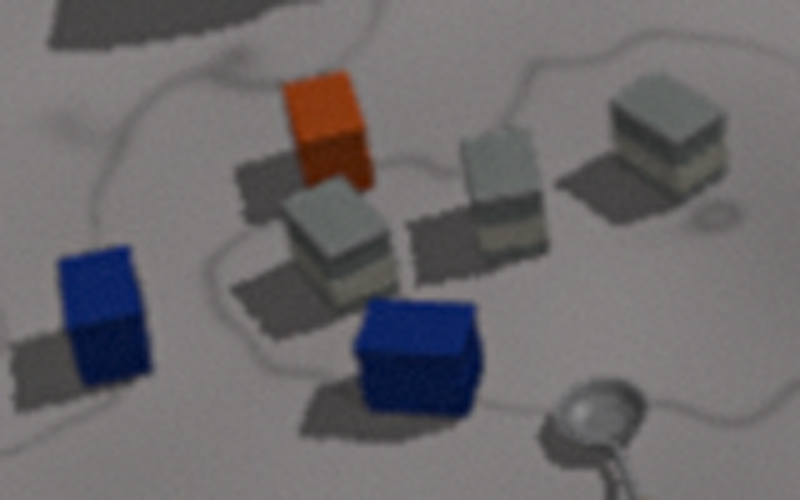

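View pics/c2.png

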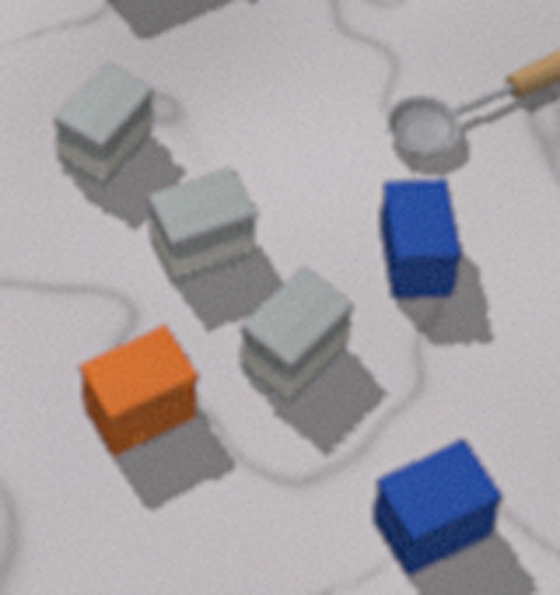

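View pics/side0.png

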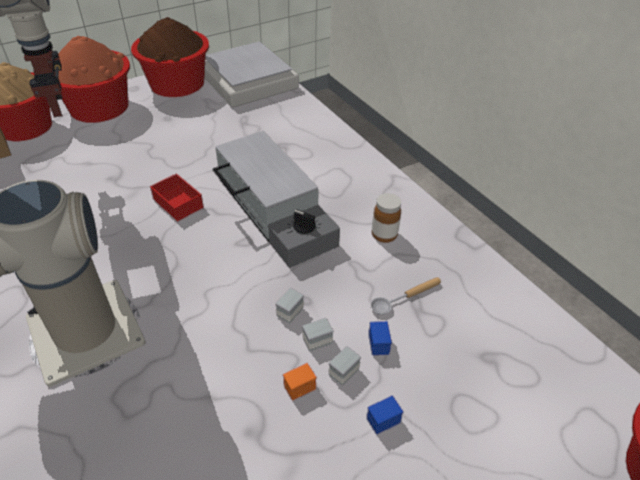

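Pictures: three silver tins with paper bands at side (290,305), (318,332), (345,364) fit the description. The orange block (300,381) and the blue ones (380,337), (385,414) are look-alikes. The chest is at (270,195), the dial at (305,222), the punnet at (177,197) and the jar at (387,218).

Run:
```python
from h import *
P=[np.load(f"{c}0.npz") for c in ["scene","side"]]
for i,p in enumerate(P):
    X,u,v=pts(p); B=p["color"][v,u].astype(int)
    def rect(lo,hi,x0,x1,y0,y1,n):
        m=(X[:,2]>lo)&(X[:,2]<hi)&(X[:,0]>x0)&(X[:,0]<x1)&(X[:,1]>y0)&(X[:,1]<y1)
        q=X[m].astype(np.float32)
        if len(q)<20: print(n,"few");return
        r=cv2.minAreaRect(q[:,:2]*1000); print(i,n,len(q),np.round(r[0]),np.round(r[1]),round(r[2],1),'med z',np.median(q[:,2]).round(4))
    # lid excl. handle: 
    rect(.122,.14,.4,.75,-.02,.45,"lid+handle")
    rect(.065,.075,.4,.75,-.2,.2,"ledge")
    rect(.08,.12,.5,.65,-.08,.04,"dial")
    rect(.044,.06,.38,.5,-.25,-.14,"tA"); rect(.044,.06,.38,.5,-.345,-.26,"tB"); rect(.044,.06,.40,.51,-.44,-.35,"tC")
    # lid top by colour (bright grey)
    m=(X[:,2]>.115)&(X[:,2]<.14)&(X[:,0]>.4)&(X[:,0]<.75)&(X[:,1]>-.05)&(X[:,1]<.45)&(B.mean(1)>70)
    r=cv2.minAreaRect(X[m,:2].astype(np.float32)*1000); print(i,"lid bright",m.sum(),r)
    m=(X[:,2]>.115)&(X[:,2]<.14)&(X[:,0]>.35)&(X[:,0]<.75)&(X[:,1]>-.05)&(X[:,1]<.45)&(B.mean(1)<40)
    r=cv2.minAreaRect(X[m,:2].astype(np.float32)*1000); print(i,"handle dark",m.sum(),r)
a=P[0]["color"][165:290,310:480]; b=P[1]["color"][200:240,285:325]
cv2.imwrite("pics/c3.png",np.hstack([cv2.resize(b,(400,400),interpolation=cv2.INTER_CUBIC),cv2.resize(P[0]["color"][218:258,325:365],(400,400),interpolation=cv2.INTER_CUBIC)]))
```

```text
0 lid+handle 3827 [549. 192.] [315. 211.] 89.7 med z 0.1289
0 ledge 1256 [575.  63.] [270. 161.] 89.9 med z 0.0708
0 dial 479 [576.  -3.] [147.  87.] 0.0 med z 0.1001
0 tA 205 [ 430. -195.] [65. 43.] 23.3 med z 0.0505
0 tB 209 [ 445. -297.] [41. 62.] 82.4 med z 0.0502
0 tC 226 [ 451. -397.] [65. 43.] 11.6 med z 0.0504
0 lid bright 3516 ((549.3060302734375, 168.90731811523438), (362.4605712890625, 209.58364868164062), 89.55119323730469)
0 handle dark 186 ((502.3372802734375, 101.29627227783203), (77.87581634521484, 321.59979248046875), 19.789979934692383)
1 lid+handle 4268 [549. 190.] [317. 210.] 89.9 med z 0.1282
1 ledge 1574 [577. -20.] [187. 384.] 48.1 med z 0.0704
1 dial 877 [575.  -6.] [ 92. 149.] 90.0 med z 0.1008
1 tA 381 [ 431. -197.] [61. 44.] 25.2 med z 0.0501
1 tB 437 [ 444. -301.] [45. 60.] 82.6 med z 0.0502
1 tC 499 [ 451. -399.] [61. 43.] 15.6 med z 0.0504
1 lid bright 4271 ((549.0987548828125, 166.21295166015625), (364.88958740234375, 208.90377807617188), 89.94283294677734)
1 handle dark 135 ((498.6145324707031, 98.49552917480469), (81.42948913574219, 312.69232177734375), 17.693307876586914)
```

View pics/c3.png

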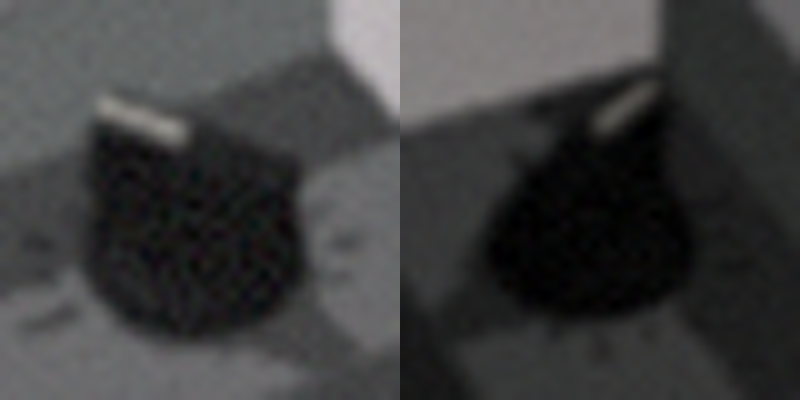

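The three shared-height checks agree: lid top at z 0.128, ledge 0.070, tins 0.050. The lid and handle rectangle, 315 x 211 mm, also fits. That puts the chest at about (0.576, 0.191) with yaw near 0, and the handle at x 0.453. I'll open the lid first.

```bash
cat >> h.py <<'E'
def goal(pos,yaw,keep=True):
    """tool-down TCP goal with jaw yaw (deg, mod 180) -> shift cm, turn deg in tool axes"""
    s=state(); R0=Ro.from_rotvec(s["orientation"]); j1=np.degrees(np.arctan2(pos[1],pos[0]))
    j6=np.degrees(s["joint_positions"][5])
    ys=[y for k in range(-2,3) for y in [yaw+180*k] if abs(j1-y)<138]
    y=min(ys,key=lambda y:abs(j1-y-j6))
    a=np.radians(y); Y=np.array([np.cos(a),np.sin(a),0]); Z=np.array([0,0,-1.]); X=np.cross(Y,Z)
    r=R0.inv()*Ro.from_matrix(np.c_[X,Y,Z])
    print("at",np.round(s["position"],4),"w",round(float(s["width"]),4),"F",np.round(s["contact_force"],1),"t",round(float(s["clock"]),1))
    print("shift",np.round(R0.inv().apply(np.array(pos)-s["position"])*100,2),"turn",np.round(np.degrees(r.as_rotvec()),1),"j6->",round(j1-y,0))
E
python3 -c "
from h import *
goal([.453,.191,.20],0)"
```

```text
at [0.1472 0.6074 0.1998] w 0.0879 F [ 0.6 -0.1  0.8] t 0.9
shift [-3.953e+01 -3.326e+01 -2.000e-02] turn [-0.   0.  76.4] j6-> 23.0
```

```bash
python3 -m crank '[[[0.35,-39.5,-33.3,0,0,0,76.4],[0.35,-39.5,-33.3,0,0,0,76.4],[0.35,-39.5,-33.3,0,0,0,76.4],[0.35,-39.5,-33.3,0,0,0,76.4],[0.35,-39.5,-33.3,0,0,0,76.4],[0.35,-39.5,-33.3,0,0,0,76.4],[0.35,-39.5,-33.3,0,0,0,76.4],[0.35,-39.5,-33.3,0,0,0,76.4],[0.35,-39.5,-33.3,0,0,0,76.4],[0.35,-39.5,-33.3,0,0,0,76.4],[0.35,-39.5,-33.3,0,0,0,76.4],[0.35,-39.5,-33.3,0,0,0,76.4]]]' 20
python3 - <<'E'
from h import *
goal([.453,.191,.104],0)
p=viewer.camera("wrist"); cv2.imwrite("pics/w1.png",p["color"])
for t in ["lid_handle","lid"]:
  for d in viewer.silhouettes(t,p):
    X,u,v=pts(p,d["pixels"]); print(t,d["conf"],d["extent"],np.percentile(X,[2,50,98],0).round(3).tolist())
X,u,v=pts(p); m=(X[:,2]>.11)&(X[:,2]<.14)&(X[:,0]<.48)&(X[:,0]>.43)&(abs(X[:,1]-.19)<.05)
if m.sum(): print(m.sum(),np.percentile(X[m],[2,25,50,75,98],0).round(4))
E
```

```text
clock: 2.4
position: [0.4518, 0.1919, 0.1998]
orientation: [-2.219, -2.223, 0.0]
contact_force: [0.5, 0.5, 0.1]
width: 0.0307
at [0.4518 0.1919 0.1998] w 0.0307 F [0.5 0.5 0.1] t 2.4
shift [-0.09  0.12  9.58] turn [-0.  -0.   0.1] j6-> 23.0
lid_handle 0.86 [303.6, 4.0, 637.6, 377.0] [[0.452, 0.108, 0.125], [0.571, 0.249, 0.127], [0.646, 0.343, 0.129]]
lid 0.62 [301.0, 7.3, 636.8, 378.1] [[0.452, 0.108, 0.125], [0.571, 0.249, 0.127], [0.646, 0.344, 0.129]]
1988 [[0.4444 0.1424 0.1228]
 [0.4473 0.1683 0.1262]
 [0.4502 0.1949 0.1272]
 [0.4532 0.2189 0.128 ]
 [0.4558 0.2384 0.1291]]
```

View pics/w1.png

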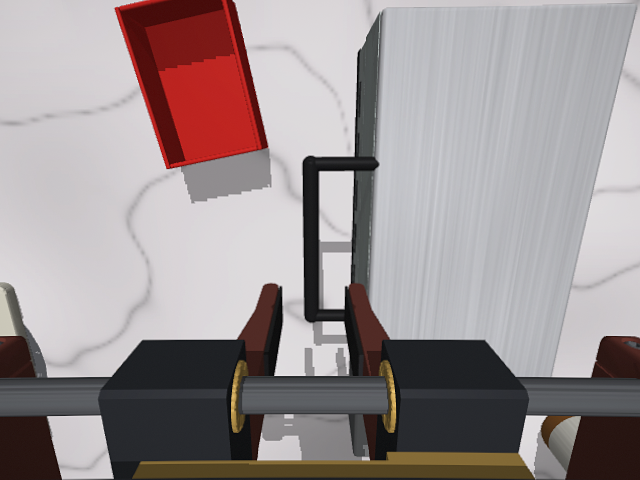

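The handle bar runs down the middle of the wrist view, column 311, rows 160-318. Depth puts it at x 0.450. I'll go down and grip it.

```bash
python3 -m crank '[[[0.35,0,-0.13,5,0,0,0],[0.35,0,-0.13,9.5,0,0,0],[0.35,0,-0.13,9.5,0,0,0],[0,0,-0.13,9.5,0,0,0],[0,0,-0.13,9.5,0,0,0],[0,0,-0.13,9.5,0,0,0],[0,0,-0.13,9.5,0,0,0],[0,0,-0.13,9.5,0,0,0]]]' 20
python3 - <<'E'
import numpy as np
for d in [10,20,30,40,50,60,70,80,85,90,95,99,101]:
    t=np.radians(d); print(d,np.round([20.1*(1-np.cos(t)),-20.1*np.sin(t)],2))
E
```

```text
clock: 3.55
position: [0.4507, 0.1919, 0.1062]
orientation: [-2.22, -2.222, -0.001]
contact_force: [-5.0, 0.8, 10.3]
width: 0.0004
10 [ 0.31 -3.49]
20 [ 1.21 -6.87]
30 [  2.69 -10.05]
40 [  4.7  -12.92]
50 [  7.18 -15.4 ]
60 [ 10.05 -17.41]
70 [ 13.23 -18.89]
80 [ 16.61 -19.79]
85 [ 18.35 -20.02]
90 [ 20.1 -20.1]
95 [ 21.85 -20.02]
99 [ 23.24 -19.85]
101 [ 23.94 -19.73]
```

Run:
```python
from h import *
goal([.4505,.191,.104],0)
p=viewer.camera("wrist"); cv2.imwrite("pics/w2.png",p["color"])
```

```text
at [0.4507 0.1919 0.1062] w 0.0004 F [-5.   0.8 10.3] t 3.5
shift [-0.09 -0.02  0.22] turn [ 0.  -0.   0.1] j6-> 23.0
```

View pics/w2.png

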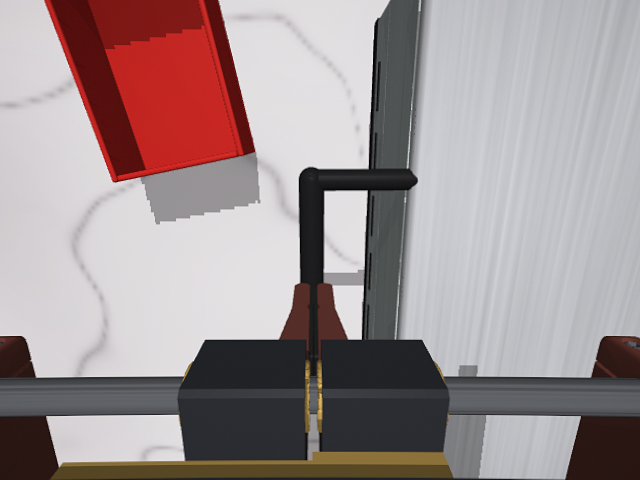

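Run:
```python
from h import *
p=viewer.camera("wrist"); s=state()
T=s["position"]
print("tcp px",proj(p,[T,T+[0,0,.019],T+[0,0,.04],[.4505,.251,.123],[.4505,.131,.123]]).round())
print("cam",(-np.array(p["R"]).T@np.array(p["t"])).round(3))
X,u,v=pts(p)
for (cu,cv) in [(311,200),(311,240),(311,270),(305,300),(320,300),(300,320),(325,320),(312,340)]:
    m=(abs(u-cu)<=3)&(abs(v-cv)<=3)
    print(cu,cv,np.median(X[m],0).round(4) if m.any() else None)
q=viewer.camera("side"); cv2.imwrite("pics/s2.png",cv2.resize(q["color"][110:260,180:350],(680,600),interpolation=cv2.INTER_CUBIC))
```

```text
tcp px [[313. 286.]
 [313. 301.]
 [313. 322.]
 [313. 182.]
 [313. 398.]]
cam [0.451 0.273 0.29 ]
311 200 [0.4497 0.2437 0.128 ]
311 240 [0.4497 0.2248 0.1281]
311 270 [0.4497 0.2098 0.1279]
305 300 [0.4471 0.2027 0.1463]
320 300 [0.4537 0.2028 0.1465]
300 320 [0.4455 0.2028 0.1643]
325 320 [0.4553 0.2027 0.1638]
312 340 [0.4503 0.2013 0.1753]
```

View pics/s2.png

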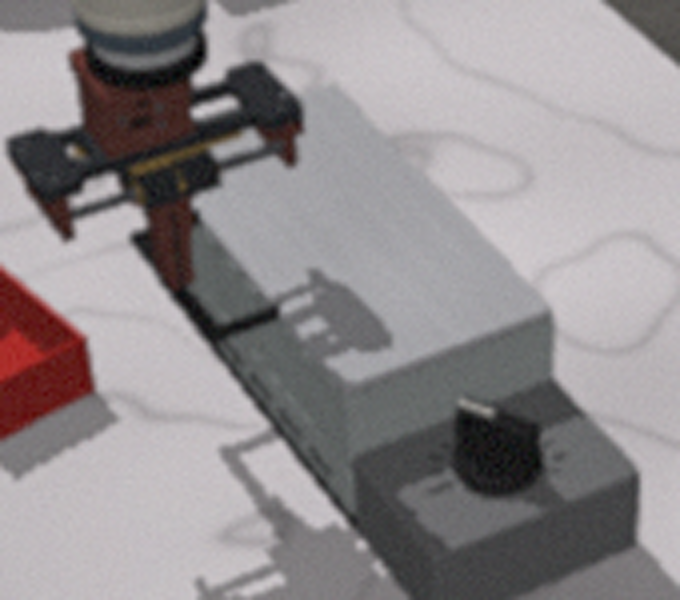

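```bash
python3 -m crank '[[[0,0,0.1,-1,0,0,0],[0,0,0.2,-2.5,0,0,0],[0,0,0.31,-3.5,0,0,0],[0,0,0.31,-3.5,0,0,0]]]' 20
python3 - <<'E'
from h import *
p=viewer.camera("wrist"); X,u,v=pts(p)
for (cu,cv) in [(311,200),(311,240),(311,270),(305,300),(320,300)]:
    m=(abs(u-cu)<=3)&(abs(v-cv)<=3)
    print(cu,cv,np.median(X[m],0).round(4) if m.any() else None)
cv2.imwrite("pics/w3.png",np.hstack([cv2.resize(cv2.imread("pics/w2.png")[200:400,240:380],(400,570)),cv2.resize(p["color"][200:400,240:380],(400,570))]))
E
```

```text
clock: 4.2
position: [0.4547, 0.1921, 0.1424]
orientation: [2.22, 2.222, 0.005]
contact_force: [0.6, -0.2, 0.8]
width: 0.0008
311 200 [0.4535 0.2373 0.1268]
311 240 [0.4535 0.214  0.1268]
311 270 [0.4535 0.1955 0.1271]
305 300 [0.451 0.203 0.183]
320 300 [0.4576 0.203  0.1825]
```

View pics/w3.png

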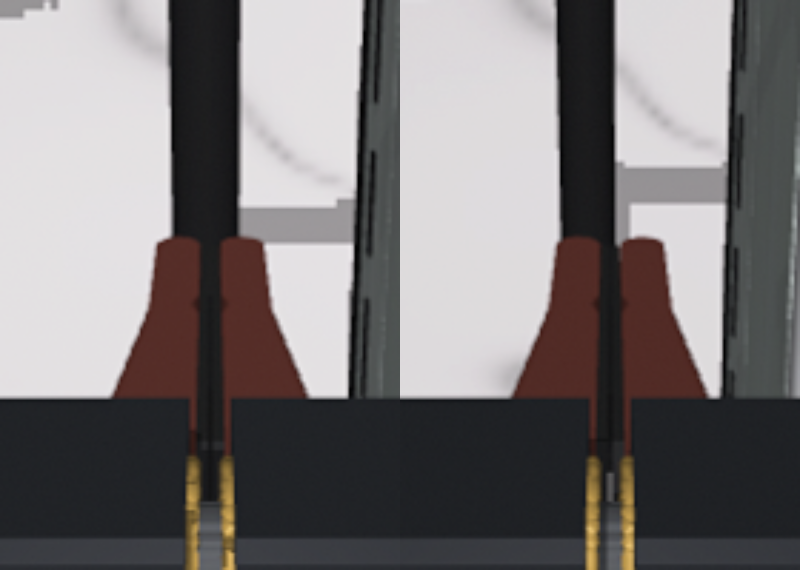

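```bash
python3 -m crank '[[[0.35,0,-0.35,-8,0,0,0],[0.35,0,-0.35,-8,0,0,0],[0.35,0,-0.35,-8,0,0,0],[0.35,0,-0.35,-8,0,0,0]]]' 20
python3 - <<'E'
from h import *
T=state()["position"]; print(T.round(4), np.round(state()["contact_force"],1))
for c in ["wrist","side","scene"]:
    p=viewer.camera(c); X,u,v=pts(p)
    m=(abs(X[:,0]-T[0])<.06)&(abs(X[:,1]-T[1])<.03)&(X[:,2]>.14)&(X[:,2]<T[2]+.15)
    q=X[m]-T
    print(c,m.sum(),[ (k,int(((q[:,2]*1000//10*10)==k).sum())) for k in range(-60,80,10)])
    mm=q[:,2]<.03
    if mm.any(): print(np.percentile(q[mm],[1,50,99],0).round(4).tolist())
    if c=="wrist":
        for cv in range(276,300,3):
            for cu in (270,276,283): 
                k=(u==cu)&(v==cv); print(cv,cu,(X[k]-T).round(3).tolist(),end=" ")
            print()
E
```

```text
clock: 4.75
position: [0.4497, 0.1915, 0.2204]
orientation: [-2.22, -2.222, 0.0]
contact_force: [-0.4, 0.4, -0.4]
width: 0.0302
[0.4497 0.1915 0.2204] [-0.4  0.4 -0.4]
wrist 41410 [(-60, 0), (-50, 0), (-40, 0), (-30, 0), (-20, 0), (-10, 0), (0, 0), (10, 0), (20, 366), (30, 553), (40, 659), (50, 883), (60, 1142), (70, 1214)]
[[-0.0236, -0.0096, 0.0218], [-0.015, 0.0106, 0.0263], [0.0239, 0.0115, 0.0299]]
276 270 [[-0.052, -0.085, -0.222]] 276 276 [[-0.045, -0.085, -0.222]] 276 283 [[-0.037, -0.084, -0.221]] 
279 270 [[-0.052, -0.088, -0.221]] 279 276 [[-0.045, -0.089, -0.222]] 279 283 [[-0.037, -0.088, -0.221]] 
282 270 [[-0.052, -0.092, -0.22]] 282 276 [[-0.045, -0.093, -0.222]] 282 283 [[-0.037, -0.092, -0.221]] 
285 270 [[-0.021, 0.011, 0.024]] 285 276 [[-0.018, 0.011, 0.024]] 285 283 [[-0.037, -0.097, -0.222]] 
288 270 [[-0.02, 0.011, 0.028]] 288 276 [[-0.017, 0.011, 0.029]] 288 283 [[-0.037, -0.1, -0.22]] 
291 270 [[-0.02, 0.011, 0.032]] 291 276 [[-0.017, 0.011, 0.031]] 291 283 [[-0.037, -0.104, -0.221]] 
294 270 [[-0.02, 0.01, 0.033]] 294 276 [[-0.017, 0.011, 0.034]] 294 283 [[-0.037, -0.108, -0.221]] 
297 270 [[-0.019, 0.011, 0.038]] 297 276 [[-0.017, 0.011, 0.038]] 297 283 [[-0.037, -0.112, -0.221]] 
side 1010 [(-60, 0), (-50, 0), (-40, 0), (-30, 0), (-20, 0), (-10, 0), (0, 0), (10, 1), (20, 26), (30, 41), (40, 45), (50, 45), (60, 47), (70, 51)]
[[-0.0234, -0.0147, 0.0207], [0.0159, -0.0099, 0.027], [0.025, 0.0036, 0.0299]]
scene 670 [(-60, 0), (-50, 0), (-40, 0), (-30, 0), (-20, 0), (-10, 0), (0, 0), (10, 0), (20, 31), (30, 48), (40, 47), (50, 50), (60, 46), (70, 34)]
[[-0.0215, -0.0126, 0.0223], [0.0194, -0.0035, 0.028], [0.0267, 0.0108, 0.0299]]
```

All three cameras, plus the contact on the bar, show the real fingertips about 22 mm short of the reported TCP. From here I'll command z 22 mm lower. The rotation about the tool axis and the centring look right.

```bash
python3 -m crank '[[[0.35,0,0.05,5,0,0,0],[0.35,0,0.05,10,0,0,0],[0.35,0,0.05,13.8,0,0,0],[0.35,0,0.05,13.8,0,0,0],[0,0,0.05,13.8,0,0,0],[0,0,0.05,13.8,0,0,0],[0,0,0.05,13.8,0,0,0],[0,0,0.05,13.8,0,0,0]]]' 20
```

```text
clock: 5.9
position: [0.4501, 0.1919, 0.0837]
orientation: [-2.22, -2.221, -0.0]
contact_force: [-4.7, 1.3, 6.6]
width: 0.0114
```

```bash
python3 -m crank '[[[0,0,0.08,-1.75,0,0,0],[0,0,0.31,-3.49,0,0,0],[0,0,0.68,-5.2,0,0,0],[0,0,1.21,-6.87,0,0,0],[0,0,1.88,-8.5,0,0,0],[0,0,2.69,-10.05,0,0,0],[0,0,3.63,-11.53,0,0,0],[0,0,4.7,-12.92,0,0,0],[0,0,5.89,-14.21,0,0,0],[0,0,7.18,-15.4,0,0,0]]]' 20
python3 - <<'E'
import numpy as np
from h import *
s=state(); h=s["position"]+[0,0,.041]; H=np.array([.6515,.118]); d=np.array([h[0],h[2]])-H
print(np.hypot(*d),np.degrees(np.arctan2(d[1],-d[0])))
a0=np.arctan2(d[1],-d[0])
for a in np.radians([55,60,65,70,75,80,85,90,95,99,102]): print(round(np.degrees(a)),np.round([20.1*(np.cos(a0)-np.cos(a)),-20.1*(np.sin(a)-np.sin(a0))],2))
E
```

```text
clock: 7.15
position: [0.522, 0.1918, 0.2387]
orientation: [-2.22, -2.221, -0.0]
contact_force: [0.3, 0.3, -4.8]
width: 0.0114
0.2071701684369307 51.303848102390006
55 [ 1.04 -0.78]
60 [ 2.52 -1.72]
65 [ 4.07 -2.53]
70 [ 5.69 -3.2 ]
75 [ 7.36 -3.73]
80 [ 9.08 -4.11]
85 [10.81 -4.34]
90 [12.57 -4.41]
95 [14.32 -4.34]
99 [15.71 -4.17]
102 [16.75 -3.97]
```

```bash
python3 -m crank '[[[0,0,1.04,-0.78,0,0,0],[0,0,2.52,-1.72,0,0,0],[0,0,4.07,-2.53,0,0,0],[0,0,5.69,-3.2,0,0,0],[0,0,7.36,-3.73,0,0,0],[0,0,9.08,-4.11,0,0,0],[0,0,10.8,-4.34,0,0,0],[0,0,12.57,-4.41,0,0,0],[0,0,14.3,-4.34,0,0,0],[0,0,15.7,-4.2,0,0,0],[0,0,16.1,-4.1,0,0,0],[0,0,16.1,-4.1,0,0,0]]]' 20
```

```text
clock: 8.65
position: [0.6837, 0.1919, 0.2802]
orientation: [-2.22, -2.222, -0.002]
contact_force: [-0.4, 0.3, 4.1]
width: 0.0112
```

```bash
python3 -m crank '[[[0.35,0,0,0,0,0,0],[0.35,0,0,0,0,0,0],[0.35,0,0,0,0,0,0],[0.35,0,0,-6,0,0,0],[0.35,0,0,-12,0,0,0],[0.35,-4,-5,-14,0,0,0],[0.35,-9,-13,-14,0,0,0],[0.35,-9,-13,-14,0,0,0],[0.35,-9,-13,-14,0,0,0]]]' 20
python3 - <<'E'
from h import *
print(state()["position"].round(3))
p=viewer.camera("wrist"); cv2.imwrite("pics/w4.png",p["color"])
q=viewer.camera("scene"); cv2.imwrite("pics/sc4.png",q["color"])
X,u,v=pts(p)
m=(X[:,0]>.5)&(X[:,0]<.65)&(X[:,1]>.04)&(X[:,1]<.34)&(X[:,2]<.125)
print("well z",np.percentile(X[m,2],[1,10,50,90,99]).round(3))
f=m&(X[:,2]<.07)&(X[:,2]>.045); r=cv2.minAreaRect(X[f,:2].astype(np.float32)*1000);print("floor",r, np.percentile(X[f],[1,99],0).round(3).tolist())
for d in viewer.silhouettes("tin0",q)+viewer.silhouettes("tin0",p):
    Y,_,_=pts(q,d["pixels"]); print(round(d["conf"],2),np.round(d["extent"]),np.median(Y,0).round(3) if len(Y) else None)
Y,uu,vv=pts(q); 
l=(Y[:,2]>.15)&(Y[:,2]<.27)&(Y[:,0]>.63)&(Y[:,0]<.72)&(Y[:,1]>.05)&(Y[:,1]<.33)
c=np.polyfit(Y[l,2],Y[l,0],1); print("lid lean past upright deg",np.degrees(np.arctan(c[0])),l.sum())
E
```

```text
clock: 9.78
position: [0.5521, 0.1006, 0.421]
orientation: [2.222, 2.221, 0.004]
contact_force: [-0.1, -0.4, 0.2]
width: 0.0306
[0.552 0.101 0.421]
well z [0.051 0.052 0.054 0.116 0.118]
floor ((572.9561767578125, 192.6238250732422), (137.67007446289062, 292.5806884765625), 0.37390390038490295) [[0.505, 0.047, 0.051], [0.641, 0.338, 0.067]]
0.93 [204. 274. 235. 298.] [ 0.568 -0.378  0.042]
0.84 [145. 264. 165. 292.] [ 0.481 -0.531  0.047]
0.81 [258. 234. 281. 252.] [ 0.447 -0.198  0.04 ]
0.78 [190. 254. 212. 283.] [ 0.467 -0.399  0.041]
0.77 [227. 241. 244. 270.] [ 0.468 -0.3    0.047]
0.67 [193. 230. 210. 255.] [ 0.373 -0.38   0.049]
0.72 [258. 416. 280. 452.] [ 0.986 -0.371 -0.031]
0.61 [299. 416. 331. 452.] [ 0.643 -0.164 -0.747]
lid lean past upright deg 8.555089950874828 2912
```

View pics/w4.png

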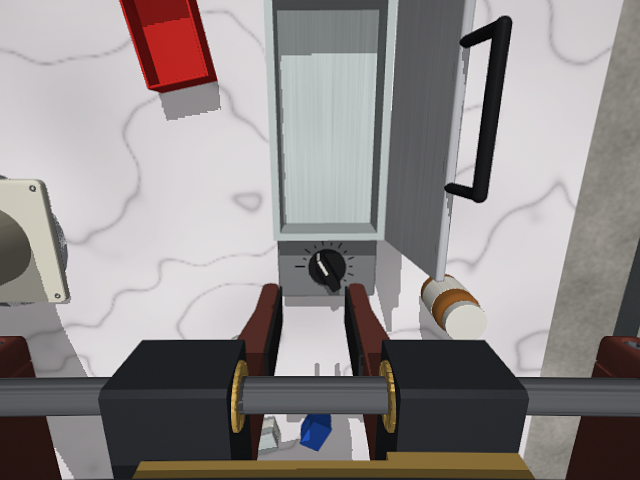

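The lid rests on its stop, leaning 8.56° past upright (1.72 rad). The well is empty and its centre is at (0.573, 0.1925). The dial is at (328,267) with its pointer up and left, about 2-3 clicks. So there are three tins. The first is tin A.

```bash
python3 -c "
from h import *
goal([.4305,-.196,.10],114.5)"
```

```text
at [0.5545 0.1021 0.4197] w 0.0306 F [1.  0.7 0. ] t 10.0
shift [-29.84 -12.44  31.92] turn [-0.  -0.1 65.6] j6-> 41.0
```

```bash
python3 -m crank '[[[0.8,-29.8,-12.4,32,0,0,65.6],[0.8,-29.8,-12.4,32,0,0,65.6],[0.8,-29.8,-12.4,32,0,0,65.6],[0.8,-29.8,-12.4,32,0,0,65.6],[0.8,-29.8,-12.4,32,0,0,65.6],[0.8,-29.8,-12.4,32,0,0,65.6],[0.8,-29.8,-12.4,32,0,0,65.6],[0.8,-29.8,-12.4,32,0,0,65.6],[0.8,-29.8,-12.4,32,0,0,65.6],[0.8,-29.8,-12.4,32,0,0,65.6],[0.8,-29.8,-12.4,32,0,0,65.6],[0.8,-29.8,-12.4,32,0,0,65.6]]]' 25
python3 -c "
from h import *
q=viewer.camera('side')
for d in viewer.silhouettes('tin0',q):
    X,u,v=pts(q,d['pixels']); X=X[X[:,2]>.044]
    if len(X)>30: r=cv2.minAreaRect(X[:,:2].astype(np.float32)*1000); print(round(d['conf'],2),np.round(r[0]),np.round(r[1]),round(r[2]))
goal([.4305,-.196,-.014],114.5)"
```

```text
clock: 11.48
position: [0.4318, -0.1952, 0.1001]
orientation: [-3.07, -0.667, -0.003]
contact_force: [0.3, -0.4, 0.1]
width: 0.0707
0.9 [ 451. -399.] [61. 42.] 16
0.83 [ 557. -379.] [63. 40.] 62
0.73 [ 349. -384.] [41. 58.] 88
0.63 [ 431. -198.] [62. 42.] 25
0.61 [ 455. -534.] [41. 58.] 85
0.59 [ 444. -301.] [43. 58.] 83
at [ 0.4314 -0.1953  0.0997] w 0.07 F [-0.3 -0.8 -1.1] t 11.6
shift [-0.13  0.03 11.37] turn [-0.  -0.1  0. ] j6-> 41.0
```

```bash
python3 -m crank '[[[0.8,-0.1,0,5,0,0,0],[0.8,-0.1,0,9,0,0,0],[0.8,-0.1,0,11.4,0,0,0],[0.8,-0.1,0,11.4,0,0,0],[0,-0.1,0,11.4,0,0,0],[0,-0.1,0,11.4,0,0,0],[0,-0.1,0,11.4,0,0,0],[0,-0.1,0,11.4,0,0,0],[0,-0.1,0,8,0,0,0],[0,-0.1,0,2,0,0,0],[0,-0.1,0,-5,0,0,0],[0,-0.1,0,-9,0,0,0]]]' 25
python3 -c "
from h import *
goal([.573,.1065,.17],90)"
```

```text
clock: 13.08
position: [0.4305, -0.1959, 0.1924]
orientation: [3.069, 0.667, 0.005]
contact_force: [1.4, -0.0, -1.5]
width: 0.04
at [ 0.4305 -0.1959  0.1924] w 0.04 F [ 1.4 -0.  -1.5] t 13.1
shift [ 25.5  -21.6    2.29] turn [ 0.  -0.2 24.5] j6-> 101.0
```

```bash
python3 -m crank '[[[0,25.5,-21.6,2,0,0,24.5],[0,25.5,-21.6,2,0,0,24.5],[0,25.5,-21.6,2,0,0,24.5],[0,25.5,-21.6,2,0,0,24.5],[0,25.5,-21.6,2,0,0,24.5],[0,25.5,-21.6,2,0,0,24.5],[0,25.5,-21.6,2,0,0,24.5],[0,25.5,-21.6,2,0,0,24.5],[0,25.5,-21.6,2,0,0,24.5],[0,25.5,-21.6,2,0,0,24.5]]]' 25
python3 -c "
from h import *
goal([.573,.1065,.043],90)"
```

```text
clock: 14.32
position: [0.5727, 0.1054, 0.1731]
orientation: [-3.142, 0.002, -0.005]
contact_force: [-0.3, 0.8, -1.6]
width: 0.0399
at [0.5727 0.1054 0.1731] w 0.0399 F [-0.3  0.8 -1.6] t 14.3
shift [-1.000e-02 -1.100e-01  1.301e+01] turn [-0.  -0.2 -0.1] j6-> 101.0
```

```bash
python3 -m crank '[[[0,0,-0.1,5,0,0,0],[0,0,-0.1,9,0,0,0],[0,0,-0.1,11.5,0,0,0],[0,0,-0.1,12.9,0,0,0],[0,0,-0.1,12.9,0,0,0],[0.7,0,-0.1,12.9,0,0,0],[0.7,0,-0.1,12.9,0,0,0],[0.7,0,-0.1,12.9,0,0,0],[0.7,0,-0.1,8,0,0,0],[0.7,0,-0.1,2,0,0,0],[0.7,0,-0.1,-4,0,0,0],[0.7,0,-0.1,-6,0,0,0]]]' 25
python3 -c "
from h import *
q=viewer.camera('side')
for d in viewer.silhouettes('tin0',q):
    X,u,v=pts(q,d['pixels']); zt=np.percentile(X[:,2],95); X=X[X[:,2]>zt-.008]
    if len(X)>30: r=cv2.minAreaRect(X[:,:2].astype(np.float32)*1000); print(round(d['conf'],2),zt.round(3),np.round(r[0]),np.round(r[1]),round(r[2]))
goal([.4445,-.300,.10],82.5)"
```

```text
clock: 15.82
position: [0.5745, 0.1068, 0.238]
orientation: [-3.14, 0.002, -0.016]
contact_force: [-0.7, -1.4, -1.2]
width: 0.061
0.97 0.053 [ 557. -379.] [61. 40.] 62
0.95 0.053 [ 456. -533.] [43. 59.] 86
0.93 0.053 [ 443. -301.] [44. 56.] 83
0.76 0.053 [ 350. -384.] [43. 60.] 87
0.75 0.109 [567.  79.] [105.  66.] 72
at [0.5742 0.1068 0.2366] w 0.0614 F [-0.5  0.5  0.4] t 15.9
shift [-13.05  40.71  13.49] turn [-0.1 -0.5  7.4] j6-> 63.0
```

```bash
python3 -m crank '[[[0.8,-13,40.7,13.5,0,-0.5,-7.4],[0.8,-13,40.7,13.5,0,-0.5,7.4],[0.8,-13,40.7,13.5,0,-0.5,7.4],[0.8,-13,40.7,13.5,0,-0.5,7.4],[0.8,-13,40.7,13.5,0,-0.5,7.4],[0.8,-13,40.7,13.5,0,-0.5,7.4],[0.8,-13,40.7,13.5,0,-0.5,7.4],[0.8,-13,40.7,13.5,0,-0.5,7.4],[0.8,-13,40.7,13.5,0,-0.5,7.4],[0.8,-13,40.7,13.5,0,-0.5,7.4]]]' 25
python3 -c "
from h import *
goal([.4440,-.300,-.014],82.5)
for c in ['side','scene']:
  q=viewer.camera(c); X,u,v=pts(q); m=(X[:,2]>.045)&(X[:,2]<.06)&(X[:,0]>.3)&(X[:,0]<.65)&(X[:,1]<-.1)&(X[:,1]>-.6); im=np.zeros((480,640),np.uint8); im[v[m],u[m]]=1
  n,L=cv2.connectedComponents(im)
  for k in range(1,n):
    s=m&(L[v,u]==k)
    if s.sum()>60: r=cv2.minAreaRect(X[s,:2].astype(np.float32)*1000); print(c,np.round(r[0]),np.round(r[1]),round(r[2]),q['color'][v[s],u[s]].mean(0).round())
"
```

```text
clock: 17.18
position: [0.4454, -0.2986, 0.0999]
orientation: [-3.133, 0.202, -0.001]
contact_force: [0.1, 0.3, 0.1]
width: 0.0702
at [ 0.4454 -0.2986  0.0999] w 0.0702 F [0.1 0.3 0.1] t 17.2
shift [-0.13  0.18 11.39] turn [-0.1 -0.   0.1] j6-> 63.0
side [ 444. -301.] [45. 59.] 83 [162. 162. 158.]
side [ 557. -380.] [63. 42.] 63 [161.  83.  51.]
side [ 451. -399.] [60. 43.] 15 [118. 117. 115.]
side [ 350. -384.] [44. 60.] 87 [ 56. 114. 205.]
side [ 457. -534.] [43. 60.] 87 [107.  57.  36.]
scene [ 347. -380.] [41. 65.] 84 [ 23.  59. 133.]
scene [ 445. -297.] [41. 67.] 82 [100. 102.  99.]
scene [ 450. -397.] [64. 42.] 11 [61. 62. 61.]
scene [ 457. -530.] [43. 67.] 86 [59. 27. 15.]
scene [ 559. -377.] [61. 49.] 60 [96. 38. 18.]
```

```bash
python3 -m crank '[[[0.8,-0.1,0.1,5,0,0,0],[0.8,-0.1,0.1,9,0,0,0],[0.8,-0.1,0.1,11.4,0,0,0],[0.8,-0.1,0.1,11.4,0,0,0],[0,-0.1,0.1,11.4,0,0,0],[0,-0.1,0.1,11.4,0,0,0],[0,-0.1,0.1,11.4,0,0,0],[0,-0.1,0.1,11.4,0,0,0],[0,-0.1,0.1,8,0,0,0],[0,-0.1,0.1,2,0,0,0],[0,-0.1,0.1,-5,0,0,0],[0,-0.1,0.1,-9,0,0,0]]]' 25
python3 -c "
from h import *
goal([.573,.1925,.19],90)"
```

```text
clock: 18.77
position: [0.4446, -0.2999, 0.193]
orientation: [-3.135, 0.202, -0.004]
contact_force: [1.9, -1.3, -1.7]
width: 0.0399
at [ 0.4446 -0.2999  0.193 ] w 0.0399 F [ 1.9 -1.3 -1.7] t 18.8
shift [  6.42 -50.48   0.35] turn [-0.  -0.2 -7.4] j6-> 109.0
```

```bash
python3 -m crank '[[[0,6.4,-50.5,0.3,0,0,-7.4],[0,6.4,-50.5,0.3,0,0,-7.4],[0,6.4,-50.5,0.3,0,0,-7.4],[0,6.4,-50.5,0.3,0,0,-7.4],[0,6.4,-50.5,0.3,0,0,-7.4],[0,6.4,-50.5,0.3,0,0,-7.4],[0,6.4,-50.5,0.3,0,0,-7.4],[0,6.4,-50.5,0.3,0,0,-7.4],[0,6.4,-50.5,0.3,0,0,-7.4],[0,6.4,-50.5,0.3,0,0,-7.4],[0,6.4,-50.5,0.3,0,0,-7.4],[0,6.4,-50.5,0.3,0,0,-7.4]]]' 25
python3 -c "
from h import *
goal([.573,.1925,.043],90)"
```

```text
clock: 20.27
position: [0.5726, 0.1912, 0.1906]
orientation: [-3.141, 0.002, -0.004]
contact_force: [0.7, 0.4, -0.6]
width: 0.0398
at [0.5726 0.1912 0.1906] w 0.0398 F [ 0.7  0.4 -0.6] t 20.3
shift [-0.   -0.12 14.76] turn [-0.  -0.1 -0.1] j6-> 109.0
```

```bash
python3 -m crank '[[[0,0,-0.1,5,0,0,0],[0,0,-0.1,10,0,0,0],[0,0,-0.1,13,0,0,0],[0,0,-0.1,14.7,0,0,0],[0,0,-0.1,14.7,0,0,0],[0.7,0,-0.1,14.7,0,0,0],[0.7,0,-0.1,14.7,0,0,0],[0.7,0,-0.1,14.7,0,0,0],[0.7,0,-0.1,10,0,0,0],[0.7,0,-0.1,4,0,0,0],[0.7,0,-0.1,-2,0,0,0],[0.7,0,-0.1,-4,0,0,0]]]' 25
python3 -c "
from h import *
goal([.451,-.398,.10],104)"
```

```text
clock: 21.78
position: [0.5745, 0.1929, 0.2356]
orientation: [-3.139, 0.002, -0.015]
contact_force: [0.6, 1.1, -0.3]
width: 0.0614
at [0.5745 0.1929 0.2356] w 0.0614 F [ 0.6  1.1 -0.3] t 21.8
shift [-12.41  59.14  13.3 ] turn [ -0.1  -0.6 -14.1] j6-> 35.0
```

```bash
python3 -m crank '[[[0.8,-12.4,59.1,13.3,0,-0.6,-14.1],[0.8,-12.4,59.1,13.3,0,-0.6,-14.1],[0.8,-12.4,59.1,13.3,0,-0.6,-14.1],[0.8,-12.4,59.1,13.3,0,-0.6,-14.1],[0.8,-12.4,59.1,13.3,0,-0.6,-14.1],[0.8,-12.4,59.1,13.3,0,-0.6,-14.1],[0.8,-12.4,59.1,13.3,0,-0.6,-14.1],[0.8,-12.4,59.1,13.3,0,-0.6,-14.1],[0.8,-12.4,59.1,13.3,0,-0.6,-14.1],[0.8,-12.4,59.1,13.3,0,-0.6,-14.1],[0.8,-12.4,59.1,13.3,0,-0.6,-14.1],[0.8,-12.4,59.1,13.3,0,-0.6,-14.1]]]' 25
python3 -c "
from h import *
goal([.451,-.398,-.014],104)
for c in ['side','scene']:
  q=viewer.camera(c); X,u,v=pts(q); m=(X[:,2]>.045)&(X[:,2]<.06)&(X[:,0]>.3)&(X[:,0]<.65)&(X[:,1]<-.1)&(X[:,1]>-.6); im=np.zeros((480,640),np.uint8); im[v[m],u[m]]=1
  n,L=cv2.connectedComponents(im)
  for k in range(1,n):
    s=m&(L[v,u]==k)
    if s.sum()>60: r=cv2.minAreaRect(X[s,:2].astype(np.float32)*1000); print(c,np.round(r[0]),np.round(r[1]),round(r[2]),q['color'][v[s],u[s]].mean(0).round())
"
```

```text
clock: 23.28
position: [0.451, -0.3971, 0.1001]
orientation: [-3.116, -0.383, 0.001]
contact_force: [-0.2, -0.8, -0.6]
width: 0.0704
at [ 0.451  -0.3971  0.1001] w 0.0704 F [-0.2 -0.8 -0.6] t 23.3
shift [-0.02  0.11 11.41] turn [-0.1  0.   0. ] j6-> 35.0
side [ 556. -405.] [43. 20.] 14 [148.  77.  49.]
side [ 449. -430.] [62. 42.] 19 [145. 144. 141.]
side [ 350. -383.] [44. 59.] 86 [ 58. 117. 209.]
side [ 457. -534.] [42. 60.] 84 [116.  62.  39.]
scene [ 352. -381.] [42. 65.] 89 [ 23.  58. 132.]
scene [ 452. -426.] [62. 42.] 19 [81. 83. 80.]
scene [ 457. -530.] [43. 64.] 85 [61. 28. 16.]
scene [ 558. -377.] [62. 46.] 67 [96. 39. 19.]
```

Tin C has been knocked about 30 mm, to (0.4505, -0.4285) with yaw about 19°, so I'm retargeting.

```bash
python3 -c "
from h import *
goal([.4505,-.4285,-.014],109)
goal([.4505,-.4285,.1],109)"
```

```text
at [ 0.4516 -0.3964  0.1005] w 0.0705 F [ 0.1  0.4 -0.3] t 23.4
shift [-0.88  3.1  11.44] turn [-0.1  0.  -4.9] j6-> 27.0
at [ 0.4516 -0.3964  0.1005] w 0.0705 F [ 0.1  0.4 -0.3] t 23.4
shift [-0.89  3.09  0.04] turn [-0.1  0.  -4.9] j6-> 27.0
```

```bash
python3 -m crank '[[[0.8,-0.9,3.1,0,0,0,-4.9],[0.8,-0.9,3.1,5,0,0,-4.9],[0.8,-0.9,3.1,9,0,0,-4.9],[0.8,-0.9,3.1,11.4,0,0,-4.9],[0.8,-0.9,3.1,11.4,0,0,-4.9],[0,-0.9,3.1,11.4,0,0,-4.9],[0,-0.9,3.1,11.4,0,0,-4.9],[0,-0.9,3.1,11.4,0,0,-4.9],[0,-0.9,3.1,11.4,0,0,-4.9],[0,-0.9,3.1,8,0,0,-4.9],[0,-0.9,3.1,0,0,0,-4.9],[0,-0.9,3.1,-8,0,0,-4.9]]]' 25
python3 -c "
from h import *
goal([.573,.2785,.19],90)"
```

```text
clock: 24.88
position: [0.4498, -0.4283, 0.1465]
orientation: [-3.096, -0.518, 0.002]
contact_force: [0.6, -0.6, -1.3]
width: 0.04
at [ 0.4498 -0.4283  0.1465] w 0.04 F [ 0.6 -0.6 -1.3] t 24.9
shift [ 34.66 -62.83  -4.21] turn [-0.1  0.1 19. ] j6-> 116.0
```

```bash
python3 -m crank '[[[0,34.7,-62.8,-4.2,0,0,19],[0,34.7,-62.8,-4.2,0,0,19],[0,34.7,-62.8,-4.2,0,0,19],[0,34.7,-62.8,-4.2,0,0,19],[0,34.7,-62.8,-4.2,0,0,19],[0,34.7,-62.8,-4.2,0,0,19],[0,34.7,-62.8,-4.2,0,0,19],[0,34.7,-62.8,-4.2,0,0,19],[0,34.7,-62.8,-4.2,0,0,19],[0,34.7,-62.8,-4.2,0,0,19],[0,34.7,-62.8,-4.2,0,0,19],[0,34.7,-62.8,-4.2,0,0,19]]]' 25
python3 -c "
from h import *
goal([.573,.2785,.043],90)"
```

```text
clock: 26.38
position: [0.5735, 0.2815, 0.19]
orientation: [-3.139, -0.003, 0.002]
contact_force: [0.2, -0.7, -2.2]
width: 0.0399
at [0.5735 0.2815 0.19  ] w 0.0399 F [ 0.2 -0.7 -2.2] t 26.4
shift [-0.03  0.34 14.7 ] turn [-0.2  0.1  0.1] j6-> 116.0
```

```bash
python3 -m crank '[[[0,0,0.3,5,0,0,0],[0,0,0.3,10,0,0,0],[0,0,0.3,13,0,0,0],[0,0,0.3,14.7,0,0,0],[0,0,0.3,14.7,0,0,0],[0.7,0,0.3,14.7,0,0,0],[0.7,0,0.3,14.7,0,0,0],[0.7,0,0.3,14.7,0,0,0],[0.7,0,0.3,10,0,0,0],[0.7,0,0.3,4,0,0,0],[0.7,0,0.3,-2,0,0,0],[0.7,0,0.3,-8,0,0,0]]]' 25
python3 -c "
from h import *
goal([.60,.20,.42],0)"
```

```text
clock: 27.88
position: [0.5733, 0.2781, 0.2724]
orientation: [-3.139, -0.004, 0.001]
contact_force: [0.9, 0.3, 0.1]
width: 0.0617
at [0.5733 0.2781 0.2724] w 0.0617 F [0.9 0.3 0.1] t 27.9
shift [  2.64   7.78 -14.79] turn [ -0.2  -0.1 -89.9] j6-> 18.0
```

```bash
python3 -m crank '[[[0.5,0,0,-6,0,0,0],[0.5,0,0,-12,0,0,0],[0.5,-2,17.7,-14.8,0,0,-90],[0.5,-2,17.7,-14.8,0,0,-90],[0.5,-2,17.7,-14.8,0,0,-90],[0.5,-2,17.7,-14.8,0,0,-90],[0.5,-2,17.7,-14.8,0,0,-90],[0.5,-2,17.7,-14.8,0,0,-90],[0.5,-2,17.7,-14.8,0,0,-90],[0.5,-2,17.7,-14.8,0,0,-90],[0.5,-2,17.7,-14.8,0,0,-90],[0.5,-2,17.7,-14.8,0,0,-90]]]' 20
python3 - <<'E'
from h import *
p=viewer.camera("wrist"); cv2.imwrite("pics/w5.png",p["color"])
X,u,v=pts(p)
m=(X[:,2]>.095)&(X[:,2]<.112)&(X[:,0]>.505)&(X[:,0]<.64)&(X[:,1]>.05)&(X[:,1]<.34)
im=np.zeros((480,640),np.uint8); im[v[m],u[m]]=1; n,L=cv2.connectedComponents(im)
for k in range(1,n):
    s=m&(L[v,u]==k)
    if s.sum()>150: r=cv2.minAreaRect(X[s,:2].astype(np.float32)*1000); print(np.round(r[0]),np.round(r[1]),round(r[2]),X[s,2].mean().round(4))
# handle
m=(X[:,2]>.29)&(X[:,2]<.35)&(X[:,0]>.65)&(X[:,0]<.72)
if m.sum(): print("bar",np.percentile(X[m],[2,50,98],0).round(4).tolist())
goal([.684,.191,.40],0)
E
```

```text
clock: 29.38
position: [0.5537, 0.1006, 0.4201]
orientation: [-2.218, -2.221, -0.003]
contact_force: [0.3, 0.3, 0.1]
width: 0.0439
[572. 278.] [42. 58.] 90 0.1027
[572. 192.] [59. 39.] 0 0.1027
[574. 105.] [40. 58.] 90 0.1031
bar [[0.6781, 0.1317, 0.2943], [0.6828, 0.2019, 0.3196], [0.6903, 0.2558, 0.322]]
at [0.5537 0.1006 0.4201] w 0.0439 F [ 0.8 -0.5  0.2] t 29.4
shift [ 9.02 13.04  2.04] turn [-0.  -0.2  0. ] j6-> 16.0
```

View pics/w5.png

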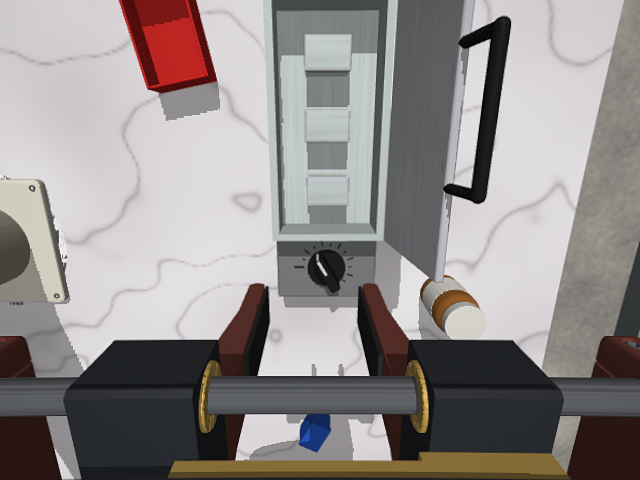

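All three tins stand flat in the well at (328,52), (328,125) and (328,190), tops at 0.103. The lid is open. Next I re-grip the bar at (0.684, 0.191) and swing the lid shut.

```bash
python3 -m crank '[[[0.35,9,13,2,0,0,0],[0.35,9,13,2,0,0,0],[0.35,9,13,2,0,0,0],[0.35,9,13,2,0,0,0],[0.35,9,13,8,0,0,0],[0.35,9,13,14,0,0,0],[0.35,9,13,14.1,0,0,0],[0,9,13,14.1,0,0,0],[0,9,13,14.1,0,0,0],[0,9,13,14.1,0,0,0],[0,9,13,14.1,0,0,0]]]' 20
python3 - <<'E'
import numpy as np
from h import *
s=state(); h=s["position"]+[0,0,.041]; H=np.array([.6515,.118]); d=np.array([h[0],h[2]])-H
a0=np.arctan2(d[1],-d[0]); print(s["position"],s["width"],np.hypot(*d),np.degrees(a0))
for a in np.radians(np.r_[95:0:-5,1.4]): print(round(np.degrees(a)),np.round([20.1*(np.cos(a0)-np.cos(a)),-20.1*(np.sin(a)-np.sin(a0))],2))
E
```

```text
clock: 30.8
position: [0.6856, 0.1914, 0.283]
orientation: [2.22, 2.221, 0.011]
contact_force: [1.2, -0.1, 6.6]
width: 0.0113
[0.68558528 0.19136064 0.28300117] 0.011271486860055016 0.20880202914297408 99.3951286747909
95 [-1.53 -0.19]
90 [-3.28 -0.27]
85 [-5.03 -0.19]
80 [-6.77  0.04]
75 [-8.48  0.42]
70 [-10.16   0.94]
65 [-11.78   1.61]
60 [-13.33   2.42]
55 [-14.81   3.37]
50 [-16.2    4.43]
45 [-17.49   5.62]
40 [-18.68   6.91]
35 [-19.75   8.3 ]
30 [-20.69   9.78]
25 [-21.5   11.34]
20 [-22.17  12.96]
15 [-22.7   14.63]
10 [-23.08  16.34]
5 [-23.3   18.08]
1 [-23.38  19.34]
```

```bash
python3 -m crank '[[[0,0,-1.53,-0.19,0,0,0],[0,0,-3.28,-0.27,0,0,0],[0,0,-5.03,-0.19,0,0,0],[0,0,-6.77,0.04,0,0,0],[0,0,-8.48,0.42,0,0,0],[0,0,-10.16,0.94,0,0,0],[0,0,-11.78,1.61,0,0,0],[0,0,-13.33,2.42,0,0,0],[0,0,-14.81,3.37,0,0,0],[0,0,-16.2,4.43,0,0,0],[0,0,-17.5,5.6,0,0,0]]]' 20
python3 - <<'E'
import numpy as np
from h import *
s=state(); h=s["position"]+[0,0,.041-.008]; H=np.array([.6515,.118]); d=np.array([h[0],h[2]])-H
a0=np.arctan2(d[1],-d[0]); print(s["position"],s["width"],np.hypot(*d),np.degrees(a0))
for a in np.radians(np.r_[45:0:-5,1.4]): print(round(np.degrees(a)),np.round([20.1*(np.cos(a0)-np.cos(a)),-20.1*(np.sin(a)-np.sin(a0))],2))
E
```

```text
clock: 32.17
position: [0.5097, 0.1914, 0.2263]
orientation: [2.22, 2.221, 0.012]
contact_force: [0.5, -0.4, -0.8]
width: 0.0113
[0.50971506 0.19141753 0.22634976] 0.011324065982516859 0.20020670375475919 44.91193561574529
45 [ 0.02 -0.02]
40 [-1.16  1.27]
35 [-2.23  2.66]
30 [-3.17  4.14]
25 [-3.98  5.7 ]
20 [-4.65  7.32]
15 [-5.18  8.99]
10 [-5.56 10.7 ]
5 [-5.79 12.44]
1 [-5.86 13.7 ]
```

```bash
python3 -m crank '[[[0,0,-1.16,1.27,0,0,0],[0,0,-2.23,2.66,0,0,0],[0,0,-3.17,4.14,0,0,0],[0,0,-3.98,5.7,0,0,0],[0,0,-4.65,7.32,0,0,0],[0,0,-5.18,8.99,0,0,0],[0,0,-5.56,10.7,0,0,0],[0,0,-5.75,12.2,0,0,0],[0,0,-5.86,13.2,0,0,0],[0,0,-5.86,13.7,0,0,0],[0,0,-5.86,13.7,0,0,0]]]' 20
```

```text
clock: 33.55
position: [0.4502, 0.1916, 0.0879]
orientation: [-2.221, -2.221, -0.007]
contact_force: [-6.5, 1.0, -0.7]
width: 0.0116
```

```bash
python3 -m crank '[[[0.4,0,0,0,0,0,0],[0.4,0,0,0,0,0,0],[0.4,0,0,0,0,0,0],[0.4,0,0,-6,0,0,0],[0.4,0,0,-12,0,0,0],[0.4,-7,6,-18,0,0,0],[0.4,-14,12.3,-21.2,0,0,0],[0.4,-14,12.3,-21.2,0,0,0],[0.4,-14,12.3,-21.2,0,0,0]]]' 20
python3 - <<'E'
from h import *
print(state()["position"].round(3))
p=viewer.camera("wrist"); q=viewer.camera("scene"); X,u,v=pts(q)
m=(X[:,2]>.1)&(X[:,2]<.2)&(X[:,0]>.51)&(X[:,0]<.64)&(X[:,1]>.06)&(X[:,1]<.32)
c=np.linalg.lstsq(np.c_[X[m,:2],np.ones(m.sum())],X[m,2],rcond=None)[0]; print("lid slope",c[:2].round(4),"z",np.median(X[m,2]).round(4))
X,u,v=pts(p); D=np.array([.573,-.0195])
B=p["color"][v,u].mean(1); r=np.hypot(X[:,0]-D[0],X[:,1]-D[1])
b=(X[:,2]>.106)&(X[:,2]<.12)&(r<.04); print("bar pts",b.sum())
R=cv2.minAreaRect(X[b,:2].astype(np.float32)*1000); print(R)
w=b&(B>90); print("white",w.sum(),X[w].mean(0).round(4), "dark",X[b&~w].mean(0).round(4))
c0=np.array(R[0])/1000; d=X[w,:2].mean(0)-c0; print("pointer deg clockwise from -x:",np.degrees(np.arctan2(d[1],-d[0])))
x,y=proj(p,[.573,-.0195,.1])[0]; x,y=int(x),int(y)
cv2.imwrite("pics/d1.png",cv2.resize(p["color"][y-70:y+70,x-80:x+80],(640,560),interpolation=cv2.INTER_CUBIC))
E
```

```text
clock: 34.67
position: [0.5753, 0.0487, 0.3017]
orientation: [2.222, 2.217, 0.011]
contact_force: [0.0, 1.1, -0.6]
width: 0.0348
[0.575 0.049 0.302]
lid slope [ 0.0016 -0.0047] z 0.1292
bar pts 680
((574.3643798828125, -19.25593376159668), (16.173603057861328, 55.91188049316406), 30.14204216003418)
white 98 [ 0.5667 -0.0066  0.1121] dark [ 0.5755 -0.0196  0.1112]
pointer deg clockwise from -x: 58.73735624143212
```

View pics/d1.png

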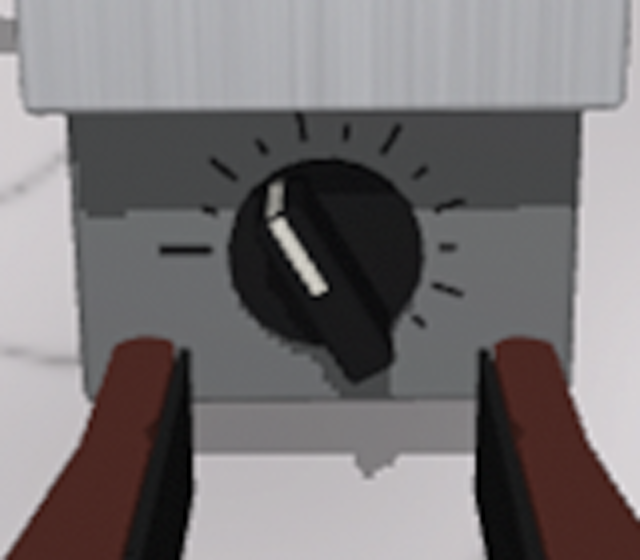

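The lid is shut (flat, z 0.129). The pointer is at 58.7°, click 3. For three tins the dial must reach click 6, so I turn it 60° clockwise. There is only one dial, so nothing to confuse it with.

```bash
python3 -c "
from h import *
goal([.574,-.0195,.14],30)"
```

```text
at [0.5739 0.0498 0.3004] w 0.0351 F [-0.4 -0.2  0.2] t 34.8
shift [-6.98 -0.05 16.02] turn [  0.3  -0.1 -30.1] j6-> -32.0
```

```bash
python3 -m crank '[[[0.5,-7,0,4,0.3,0,-30],[0.5,-7,0,9,0.3,0,-30],[0.5,-7,0,16,0.3,0,-30],[0.5,-7,0,16,0.3,0,-30],[0.5,-7,0,16,0.3,0,-30],[0.5,-7,0,16,0.3,0,-30]]]' 30
python3 -c "
from h import *
goal([.574,-.0195,.058],30)"
```

```text
clock: 35.52
position: [0.5762, -0.0191, 0.1427]
orientation: [1.574, 2.717, 0.006]
contact_force: [-0.7, -0.3, 0.1]
width: 0.0441
at [ 0.5762 -0.0191  0.1427] w 0.0441 F [-0.7 -0.3  0.1] t 35.5
shift [ 0.07 -0.25  8.47] turn [ 0.2  0.  -0.2] j6-> -32.0
```

```bash
python3 -m crank '[[[0.5,0,-0.2,4,0,0,0],[0.5,0,-0.2,7,0,0,0],[0.5,0,-0.2,8.4,0,0,0],[0.5,0,-0.2,8.4,0,0,0],[0,0,-0.2,8.4,0,0,0],[0,0,-0.2,8.4,0,0,0],[0,0,-0.2,8.4,0,0,0],[0,0,-0.2,8.4,0,0,0]]]' 30
python3 -c "
from h import *
goal([.574,-.0195,.058],-30)"
```

```text
clock: 36.52
position: [0.5749, -0.0201, 0.0593]
orientation: [1.573, 2.716, 0.005]
contact_force: [-2.6, -1.1, 6.0]
width: 0.0162
at [ 0.5749 -0.0201  0.0593] w 0.0162 F [-2.6 -1.1  6. ] t 36.5
shift [ 0.09 -0.05  0.13] turn [ 0.2 -0.1 59.8] j6-> 28.0
```

```bash
python3 -m crank '[[[0,0,0,0,0,0,8],[0,0,0,0,0,0,16],[0,0,0,0,0,0,24],[0,0,0,0,0,0,32],[0,0,0,0,0,0,40],[0,0,0,0,0,0,48],[0,0,0,0,0,0,55],[0,0,0,0,0,0,60],[0,0,0,0,0,0,60],[0,0,0,0,0,0,60]]]' 30
python3 -c "
from h import *
goal([.574,-.0195,.058],-30)"
```

```text
clock: 37.78
position: [0.5735, -0.0201, 0.0593]
orientation: [-2.721, -1.569, -0.003]
contact_force: [-5.2, -1.0, 5.9]
width: 0.0159
at [ 0.5735 -0.0201  0.0593] w 0.0159 F [-5.2 -1.   5.9] t 37.8
shift [0.08 0.01 0.13] turn [ 0.  -0.1 -0. ] j6-> 28.0
```

Turned. I'll release, retreat to the viewing pose and check.

```bash
python3 -m crank '[[[0.5,0,0,0,0,0,0],[0.5,0,0,0,0,0,0],[0.5,0,0,0,0,0,0],[0.5,0,0,-5,0,0,0],[0.5,0,0,-11,0,0,0],[0.5,0,0,-17,0,0,0],[0.5,0,0,-24,0,0,0],[0.5,6,-3.5,-24,0,0,-30],[0.5,6,-3.5,-24,0,0,-30],[0.5,6,-3.5,-24,0,0,-30],[0.5,6,-3.5,-24,0,0,-30]]]' 20
python3 - <<'E'
from h import *
print(state()["position"].round(3),np.round(state()["contact_force"],1))
p=viewer.camera("wrist"); q=viewer.camera("scene"); X,u,v=pts(q)
m=(X[:,2]>.1)&(X[:,2]<.2)&(X[:,0]>.51)&(X[:,0]<.64)&(X[:,1]>.06)&(X[:,1]<.32)
c=np.linalg.lstsq(np.c_[X[m,:2],np.ones(m.sum())],X[m,2],rcond=None)[0]; print("lid slope",c[:2].round(4),"z",np.median(X[m,2]).round(4))
for t in ["jar","scoop"]: 
    d=viewer.silhouettes(t,q)
    if d: print(t,np.median(pts(q,d[0]["pixels"])[0],0).round(3))
X,u,v=pts(p); D=np.array([.574,-.0195])
B=p["color"][v,u].mean(1); r=np.hypot(X[:,0]-D[0],X[:,1]-D[1])
b=(X[:,2]>.106)&(X[:,2]<.12)&(r<.04)
R=cv2.minAreaRect(X[b,:2].astype(np.float32)*1000); print(R)
w=b&(B>90); d=X[w,:2].mean(0)-np.array(R[0])/1000; print("pointer",w.sum(),np.degrees(np.arctan2(d[1],-d[0])))
x,y=proj(p,[.573,-.0195,.1])[0].astype(int)
cv2.imwrite("pics/d2.png",cv2.resize(p["color"][max(y-70,0):y+70,max(x-80,0):x+80],(640,560),interpolation=cv2.INTER_CUBIC))
E
```

```text
clock: 39.15
position: [0.573, 0.0492, 0.2994]
orientation: [-2.223, -2.22, -0.004]
contact_force: [0.8, 0.0, -0.0]
width: 0.0442
[0.573 0.049 0.299] [ 0.8  0.  -0. ]
lid slope [ 0.0011 -0.0053] z 0.1292
jar [ 0.805 -0.102  0.084]
scoop [ 0.713 -0.3    0.014]
((574.6600952148438, -19.198711395263672), (55.905670166015625, 16.169174194335938), 59.7486457824707)
pointer 101 118.20303509434608
```

View pics/d2.png

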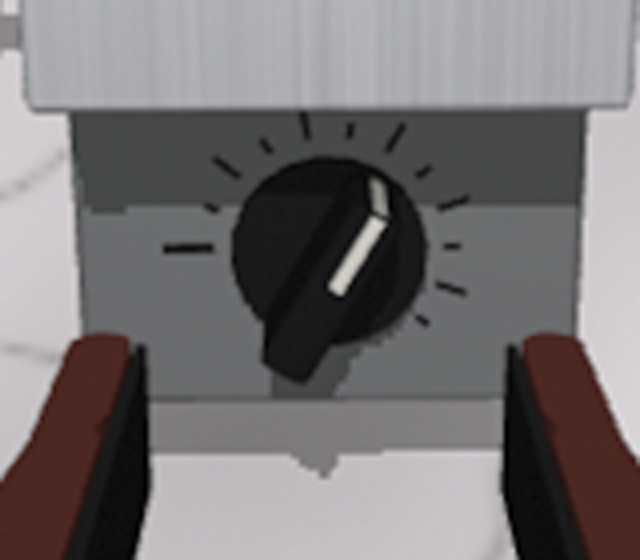

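```bash
python3 -c "
from cell import finish_job
print(finish_job())"
```

```text
the job is handed in; nothing more can be done
None
```

The job is handed in: the three banded tins are in the chest, the lid is shut and the dial stands at click 6. It took about 39 s of the robot's 210 s. The blue and orange look-alikes were left alone.

**Last checks**
- **Lid:** before shutting it had rested on its stop, leaning 8.56° back (1.72 rad). Now it is flat, its top at z 0.129 m and its slope about 0.001.
- **Tins:** all three stood flat and spaced out in the well when I looked just before shutting the lid. I couldn't see them after that.
- **Dial:** its bar measures 120° and the pointer is at the sixth tick. It started at click 3.
- **Jar, scoop, punnet:** the jar reads the same as at the start. The scoop's middle reads 19 mm further along its length. The arm was never near it, so I put this down to a different visible outline, but I did not check it again. The punnet got no final measurement; it looked unmoved in the view just before shutting the lid.

**What went wrong**
- **Missed grip:** the fingertips are about 22 mm short of the reported tool point. My first grip on the lid handle closed on nothing and pressed the bar with about 10 N. I corrected for it in every later move.
- **Knocked tin:** the third tin was moved about 30 mm before I reached it. I measured it again and picked it up from the new spot.

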